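# Fit a spare barrel to the soldering iron

## Task

The iron in the stand has a bare heater. Open only the organiser compartment whose lid grip is a collared tube, take out the barrel, slide it collar first all the way down over the heater until it rests on the shoulder, and leave it there. Then shut that compartment again; keep the other lids shut and leave the rest of the bench undisturbed.

Things in the scene. Friction and masses are not known exactly. Their poses are not given: they have to be found in the camera images.
- rack: black organiser tray fixed on the bench, 104 x 316 mm, base 6 mm thick. Origin: centre of its underside; its y runs along the row of four compartments, +x points to the hinge side, away from the robot. Tray, compartments and hinges all share this yaw. Compartments 76 mm apart, order varies.
- box_tube: grey compartment under the lid with the tube grip: 90 (x) x 70 (y) x 56 mm tall, open top, walls and floor 4 mm, fixed on the tray, its flat lid hinged along its +x top edge. Origin: centre of its underside, 6 mm above the bench.
- tube_grip (a point): holding point of the tube lid's grip: a short steel tube with a wider collar at its foot: 18 mm outside, 11 mm bore open at the top, collar 26 mm across, 8 mm tall. It stands 40 mm up from the lid; the point is on its axis, 30 mm above the lid's top, 65 mm along the lid from the hinge line and 37 mm above that (99.5 mm above the bench when shut). Swings with the lid; z is out of the lid.
- lid_tube (a joint): angle of the tube lid, rad: 0 shut, grows as the front edge is raised, stop at 2.4 (leaning well back past upright). Stiff friction hinge: it stays where it is left; about 2 to 3 N at the grip moves it.
- box_square: grey compartment under the lid with the square grip: 90 (x) x 70 (y) x 56 mm tall, open top, walls and floor 4 mm, fixed on the tray, its flat lid hinged along its +x top edge. Origin: centre of its underside, 6 mm above the bench.
- square_grip (a point): holding point of the square lid's grip: a solid square steel bar, 16 x 16 mm. It stands 40 mm up from the lid; the point is on its axis, 30 mm above the lid's top, 65 mm along the lid from the hinge line and 37 mm above that (99.5 mm above the bench when shut). Swings with the lid; z is out of the lid.
- lid_square (a joint): angle of the square lid, rad: 0 shut, grows as the front edge is raised, stop at 2.4 (leaning well back past upright). Stiff friction hinge: it stays where it is left; about 2 to 3 N at the grip moves it.
- box_cone: grey compartment under the lid with the cone grip: 90 (x) x 70 (y) x 56 mm tall, open top, walls and floor 4 mm, fixed on the tray, its flat lid hinged along its +x top edge. Origin: centre of its underside, 6 mm above the bench.
- cone_grip (a point): holding point of the cone lid's grip: a solid round steel bar, 18 mm across, whose top 16 mm taper to a blunt point. It stands 40 mm up from the lid; the point is on its axis, 30 mm above the lid's top, 65 mm along the lid from the hinge line and 37 mm above that (99.5 mm above the bench when shut). Swings with the lid; z is out of the lid.
- lid_cone (a joint): angle of the cone lid, rad: 0 shut, grows as the front edge is raised, stop at 2.4 (leaning well back past upright). Stiff friction hinge: it stays where it is left; about 2 to 3 N at the grip moves it.
- box_plate: grey compartment under the lid with the plate grip: 90 (x) x 70 (y) x 56 mm tall, open top, walls and floor 4 mm, fixed on the tray, its flat lid hinged along its +x top edge. Origin: centre of its underside, 6 mm above the bench.
- plate_grip (a point): holding point of the plate lid's grip: an upright steel plate, 36 mm long in x, 9 mm thick in y. It stands 40 mm up from the lid; the point is on its axis, 30 mm above the lid's top, 65 mm along the lid from the hinge line and 37 mm above that (99.5 mm above the bench when shut). Swings with the lid; z is out of the lid.
- lid_plate (a joint): angle of the plate lid, rad: 0 shut, grows as the front edge is raised, stop at 2.4 (leaning well back past upright). Stiff friction hinge: it stays where it is left; about 2 to 3 N at the grip moves it.
- tube_hinge (a point): middle of the tube lid's hinge line, which runs along the tray's y, 62.5 mm above the bench. The lid is 92 x 72 x 6 mm plastic, its top face 7 mm above the hinge line.
- barrel: the spare barrel: steel tube 18 mm outside, 11 mm bore, 50 mm long, with a collar 26 mm across and 8 mm tall at its foot; about 35 g. It stands loose and upright, collar down, near the middle of the tube compartment's floor, its top 60 mm above the bench. Origin: centre of the collar's underside; z along the bore towards the plain end.
- stand: blue soldering-iron stand fixed on the bench, footprint 170 (x) x 86 mm, front with a yellow sponge facing the robot side. Origin: centre of its underside.
- iron: the soldering iron held fixed in the stand, pointing up and towards the stand's front, leaning 35 degrees from vertical. Origin: centre of the flat black shoulder (28 mm across), about 150 mm above the bench, on which the barrel's collar comes to rest; z points along the bare brass heater, which rises 40 mm from the shoulder, 7.5 mm thick, the last 9 mm tapered to 3 mm.
- screwdriver: black-handled screwdriver, 170 mm long, lying on the bench between the robot and the organiser; a bystander. Origin: underside, near mid-length; x along it.
- tin: shallow steel dish, 60 mm across, 28 mm tall; a bystander. Origin: its underside.
- spool: grey flanged solder spool standing on end, 60 mm across, 46 mm tall; a bystander. Origin: its underside.
- board: green circuit board, 100 x 75 mm, lying flat; a bystander. Origin: its underside.
- bottle: amber bottle, 40 mm across, 90 mm tall; a bystander. Origin: its underside.
- brush: brush, 160 mm long, lying on the bench; a bystander. Origin: underside, near mid-length; x along it.
- jar: glass jar, 60 mm across, 60 mm tall; a bystander. Origin: its underside.
Things that resemble listed ones, but are neither listed nor needed, are in the scene too. Leave any red look-alike of the stand alone.

How it is judged (in metres and radians):
On the way, in this order (a step that is already met when the one before it is completed fails the run):
1. the tube lid is opened wide (past 1.2 rad, about 70 degrees) (value of joint lid_tube above 1.2 rad), for 0.2 s.
2. the barrel is lifted out of its compartment (its foot more than 75 mm above the bench) (height (world z) of barrel above 0.075 m), for 0.2 s.
3. the barrel is on the heater, collar on the shoulder (z of barrel in the frame of iron between -0.004 and 0.004 m and distance between barrel and iron below 0.006 m and angle between the z axis of barrel and the z axis of iron, either way round below 0.15 rad and angle between barrel's own z axis and vertical below 1.2 rad), for 0.2 s.
At the end, for the whole second after the job is handed in: The barrel sits collar down on the iron's shoulder (within 4 mm along the heater, 6 mm in all, axes within 0.15 rad), released and at rest; the tube lid and the other three lids are shut (each under 0.1 rad) (all of step 3 and linear speed of barrel below 0.02 m/s and value of joint each of lid_tube, lid_square, lid_cone, lid_plate below 0.1 rad); the robot touches nothing.
It fails at once if another compartment's lid is opened (past 0.2 rad) (value of joint any of lid_square, lid_cone, lid_plate above 0.2 rad).
It fails at once if a bystander is shifted by more than 40 mm (distance of any of screwdriver, tin, spool, board, bottle, brush, jar from where it was at the start of the episode above 0.04 m).
It also fails if it takes over 72 s, if anything falls off the work surface, if the arm or the gripper's body presses on something with over 40 N, if the wrist force passes 120 N, or if a joint passes its speed limit or range.

## Robot

A 6-joint arm with a two-finger parallel gripper is mounted at the origin on the work surface. World frame = base frame: x ahead of the robot, y to its left, z up, the work surface at z = 0. Lengths are in mm, angles in rad, forces in N, time in s.
With the tool pointing down it reaches from about 300 to 775 mm from the base axis. Payload 14.6 kg.
Tool frame: the origin (TCP) lies at the very end of the fingers, on their centre line; the grasp point (between the pads) lies 19 mm behind it; z points along the fingers, y is the line along which they close (so a half turn about z gives the same grasp; the last joint's range is limited). The gripper opens to 94 mm and grips with 3 to 60 N. Pads are 16 mm wide; open, the fingers measure 119 mm over their backs; the gripper's body (75 mm by 177 mm) begins 78 mm behind the grasp point.
Start: joints at [1.277, 0.3, 1.521, -0, 1.321, -0.067], TCP at [123.671, 535.905, 205.446] pointing down, gripper open.
Joint ranges: [-3.03, 3.03], [-0.79, 2.21], [0.23, 2.52], [-1.04, 4.18], [0, 3.07], [-2.55, 2.55]. Speed limits (rad/s): [2.22, 2.22, 2.57, 3.14, 3.14, 3.14].

## Interface

Orientations are given as [roll, pitch, yaw] about the fixed x, y, z axes, in that order (R = Rz(yaw) Ry(pitch) Rx(roll)).
In Python, from cell import manip gives the robot as it stands. The module is installed in compiled form; this text tells all that it offers.
- The arm moves only by the shell command python3 -m inch 'ROWS' [FORCE]. ROWS is JSON, a list of rows, each an object of numbers: "gripper": the opening, from 0 (shut) to 1 (fully open); "dx", "dy", "dz": the shift along the world's x, y, z in m; "wx", "wy", "wz": the turn, a rotation vector about the world's x, y, z in degrees. A call has exactly 5 rows; each row is the pose to reach, as a shift and turn from the pose commanded when the call began; what a row does not reach only later rows make up. A row lasts 1/12 s, in which the tool goes at most 41.7 mm and 7.16 degrees, less where a joint would pass 70% of its speed; a pose out of reach is approached as far as the arm can. A call with a gripper value outside its range is refused whole. The fingers move at their own pace and stop on an object; FORCE is the grip in N (left out, the last holds). Time passes only in rows, so rows that repeat a pose let the fingers close, or fill a call up. It gives the time, the measured TCP pose, the force, the opening and the grip force at its end, in the units of the state.
- manip.read_state(): the state, without advancing time (a new reading comes with each control period).
- manip.camera(name): name is "scene" or "top"; returns the picture (400x640x3 uint8, blue, green, red); there is no depth.
- manip.camera_info(name): a dict with "camera_matrix" (3x3 intrinsics, pixels), "R" (3x3) and "t" (3): a world point X has camera coordinates R X + t. Camera axes: x right, y down, z forward; pixel columns grow to the right and rows downward; lengths in mm; the calibration is good to about 2 mm. A picture is of the moment at which its call begins. camera_info takes no time and is no camera call.
- manip.sign_off(): hands the job in; it is judged then, once.
The state is a dict: "clock": time; "joints": joint angles; "qd": joint speeds; "effort": joint torques, N m; "eef_pos": TCP position; "eef_rot": TCP orientation; "wrist_force": force on the tool from outside, world axes, zero at the start; "moment": the same for the moment, N m; "finger_gap": finger opening in mm; "finger_force": force on a finger pad.
Only numpy, scipy, OpenCV 4.12 (cv2) and the standard library are available. Lean on these libraries where they do the work, as an engineer would, in place of code of your own. Each camera call takes 0.05 s, during which the arm holds its last target. There are 200 camera calls.

## Working session

There is one attempt and no reset: what is moved stays moved. The work goes in short steps, Python scripts to look and compute and a shell command to move; the robot and the scene stay as the last step left them, time stands still between calls to the robot, and variables do not carry over. Pictures are saved under pics/ and viewed, at most 10 in all, crops included, and the job is handed in when it is done.

```bash
mkdir -p pics; python3 - <<'E'
from cell import manip
import cv2,numpy as np
for n in("scene","top"):
    im=manip.camera(n);cv2.imwrite(f"pics/{n}0.png",im);i=manip.camera_info(n)
    print(n,np.round(i["camera_matrix"],1).tolist(),np.round(i["R"],4).tolist(),np.round(i["t"],1).tolist())
s=manip.read_state();print(s)
E
```

```text
scene [[413.4, 0.0, 324.2], [0.0, 413.4, 201.1], [0.0, 0.0, 1.0]] [[0.6006, 0.7996, -0.0052], [0.6484, -0.4908, -0.582], [-0.4679, 0.3462, -0.8132]] [-332.5, -292.0, 1560.0]
top [[380.8, 0.0, 318.7], [0.0, 380.8, 202.1], [0.0, 0.0, 1.0]] [[-0.0234, -0.9997, 0.002], [-0.997, 0.0232, -0.0743], [0.0742, -0.0037, -0.9972]] [1.1, 573.2, 1159.9]
{'clock': 0.1, 'joints': array([ 1.27741992e+00,  3.00430560e-01,  1.52152067e+00, -3.98817941e-07,
        1.32069094e+00, -6.66196376e-02]), 'qd': array([-1.60839507e-04, -3.50185833e-03, -6.45423827e-04,  1.46214282e-03,
       -1.34165766e-05, -3.96492478e-04]), 'effort': array([ 9.89035543e-04, -5.32646155e+01, -3.53284585e+01,  7.08652614e-02,
        2.35047791e-02, -2.40534393e-05]), 'eef_pos': array([123.59564802, 535.69211186, 204.93412072]), 'eef_rot': array([-3.14054545e+00, -6.94807631e-05,  2.91483595e+00]), 'wrist_force': array([-0.39379227,  0.14451653,  0.00189139]), 'moment': array([-0.05450561, -0.0249335 , -0.05644863]), 'finger_force': 0.0, 'finger_gap': 94.069640036186}
```

View pics/scene0.png

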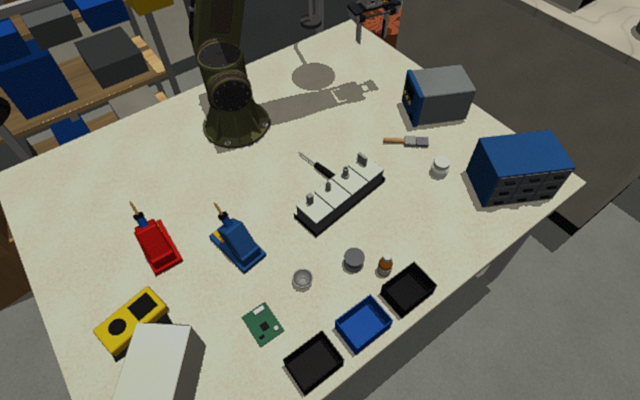

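View pics/top0.png

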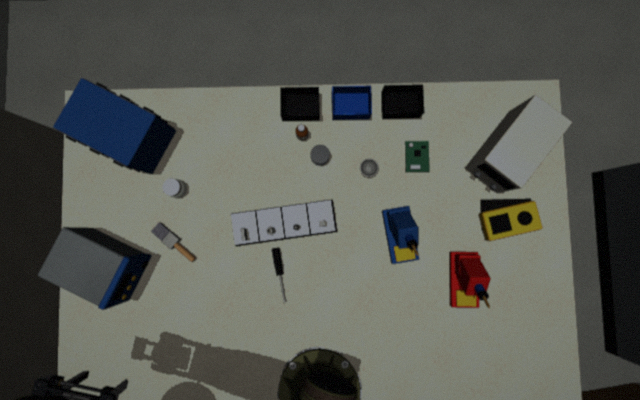

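Top view: the organiser row runs from (235,225) to (335,220), with four grips near (246,234), (271,230), (296,226) and (322,222). The blue stand is at (402,235) with its heater near (412,245). The red look-alike is at (470,280). I'll confirm the grips in an enlarged crop.

```bash
cat > h.py <<'E'
from cell import manip
import cv2,numpy as np
I={n:manip.camera_info(n) for n in("scene","top")}
def ray(n,p):
    i=I[n];K=np.array(i["camera_matrix"]);R=np.array(i["R"]);t=np.array(i["t"])
    d=R.T@np.linalg.solve(K,[p[0],p[1],1.]);return -R.T@t,d/np.linalg.norm(d)
def plane(n,p,z):
    c,d=ray(n,p);return c+d*(z-c[2])/d[2]
def tri(ps,pt):
    a,u=ray("scene",ps);b,v=ray("top",pt)
    s=np.linalg.lstsq(np.c_[u,-v],b-a,rcond=None)[0];P,Q=a+u*s[0],b+v*s[1];return (P+Q)/2,np.linalg.norm(P-Q)
def proj(n,X):
    i=I[n];q=np.array(i["camera_matrix"])@(np.array(i["R"])@np.array(X,float)+np.array(i["t"]));return q[:2]/q[2]
def crop(im,x,y,w,h,k):
    return cv2.resize(im[y:y+h,x:x+w],None,fx=k,fy=k,interpolation=cv2.INTER_CUBIC)
E
python3 - <<'E'
from h import *
s=cv2.imread("pics/scene0.png");t=cv2.imread("pics/top0.png")
a=crop(s,290,145,100,50,8);b=crop(t,225,190,120,60,6.66667)[:, :800]
cv2.imwrite("pics/c0.png",np.vstack([np.pad(a,((0,0),(0,800-a.shape[1]),(0,0))),b[:200] if 0 else cv2.resize(b,(800,200*1))]))
c=crop(s,195,195,80,80,5);d=crop(t,375,195,80,80,5)
cv2.imwrite("pics/c1.png",np.hstack([c,d]))
g=t.min(2);roi=np.zeros_like(g);roi[195:250,228:342]=1
m=((g>150)&(t.max(2).astype(int)-g<25)&(roi>0)).astype(np.uint8)
m=cv2.morphologyEx(m,cv2.MORPH_CLOSE,np.ones((5,5)))
n,l,st,ce=cv2.connectedComponentsWithStats(m)
for k in range(1,n): 
    if st[k,4]>80:print(st[k],ce[k])
E
```

```text
(no output)
```

View pics/c0.png

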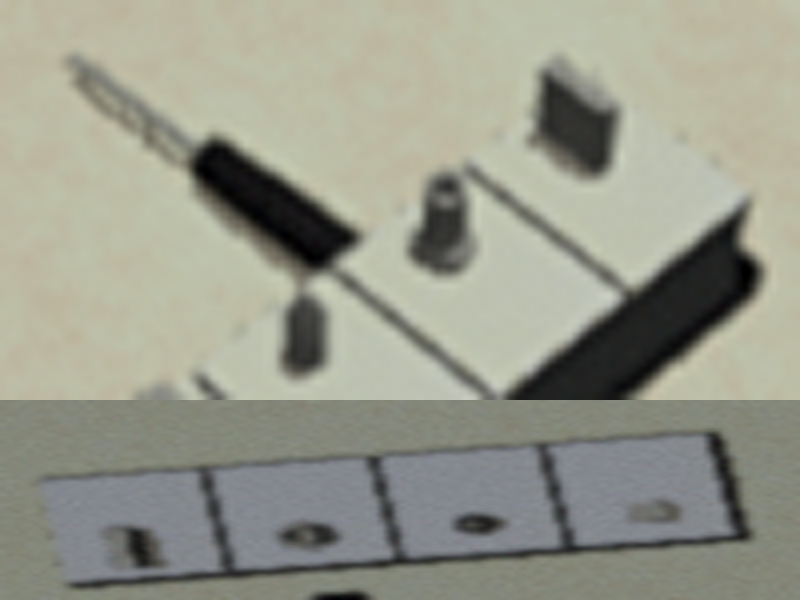

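View pics/c1.png

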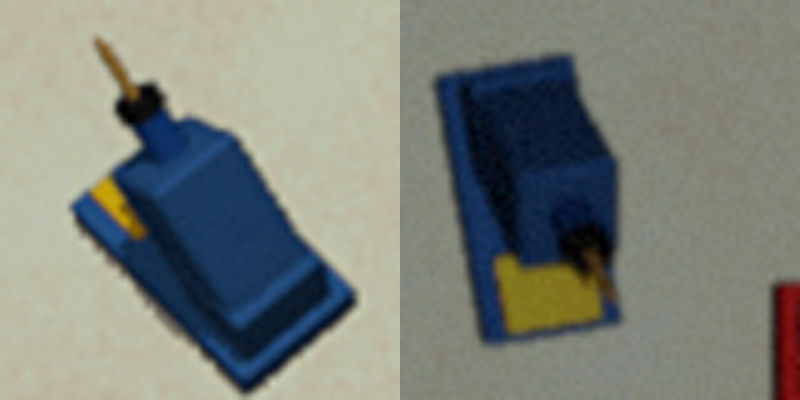

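The collared tube grip is at top (271,230), scene (345,172). It is the second lid from the left: the plate at (246,234) is flat, while (296,226) and (322,222) have no collar. The iron's heater base is at scene (222,214), top (412,245), and its tip is at scene (214,203), top (418,256).

```bash
python3 - <<'E'
from h import *
f=lambda u,v:(225+u/6.6667,190+(v-400)/3.3333)
fl,fr,bl,br=[plane("top",f(*p),69.5) for p in((75,585),(748,538),(40,478),(718,433))]
print(np.round([fl,fr,bl,br],1).tolist())
d=(fl-fr)+(bl-br);yaw=np.arctan2(-d[0],d[1]);print("rack yaw deg",np.degrees(yaw),np.linalg.norm(fl-fr))
c=(fl+fr+bl+br)/4;ex=np.array([np.cos(yaw),np.sin(yaw),0]);ey=np.array([-ex[1],ex[0],0])
print("c",c,"grip pred",c+38*ey-19*ex)
# tube grip top seen: both views, z known 109.5
print(tri((290+445/8,145+182/8),(225+308/6.667,190+133/3.333)), plane("scene",(290+447/8,145+182/8),109.5),plane("top",f(308,533),109.5))
print("scene collar",plane("scene",(290+443/8,145+252/8),71))
S=lambda u,v:(195+u/5,195+v/5);T=lambda u,v:(375+(u-400)/5,195+v/5)
tip,e1=tri(S(97,40),T(617,303));b,e2=tri(S(133,91),T(588,246));print("tip",tip,e1,"base",b,e2)
a=tip-b;print(np.linalg.norm(a),a/np.linalg.norm(a))
# stand base edges on z~plane
P=[plane("top",T(*p),10) for p in((437,75),(485,343),(620,322),(572,55))]
print(np.round(P,1).tolist())
e=P[0]-P[1]+P[3]-P[2];sy=np.arctan2(e[1],e[0]);print("stand yaw",np.degrees(sy))
ax=np.array([-np.sin(np.radians(35))*np.cos(sy),-np.sin(np.radians(35))*np.sin(sy),np.cos(np.radians(35))]);print(ax)
E
```

```text
[[446.9, 233.8, 69.5], [481.4, -64.9, 69.5], [542.0, 248.7, 69.5], [575.1, -54.1, 69.5]]
rack yaw deg 6.413453939300915 300.7230006863983
c [511.335634    90.86853032  69.5       ] grip pred [488.20985469 126.50837223  69.5       ]
(array([491.716047  , 126.83559601, 115.94663908]), np.float64(5.634213592815839)) [489.45960125 133.53106066 109.5       ] [490.18121207 125.26211419 109.5       ]
scene collar [492.37241778 131.00730005  71.        ]
tip [ 413.89581929 -271.22806728  179.50630391] 5.123498828701264 base [ 441.7115949  -265.55793002  157.26399084] 1.6267323067363877
36.06367036425993 [-0.7712963  -0.15722574  0.61675123]
[[544.5, -211.1, 10.0], [377.8, -234.9, 10.0], [388.7, -319.0, 10.0], [555.1, -296.1, 10.0]]
stand yaw 7.979800763789676
[-0.56802254 -0.07962616  0.81915204]
```

```bash

python3 -m inch '[{"dx":0.0244,"dy":-0.0272,"wz":2,"gripper":0.5},{"dx":0.0488,"dy":-0.0544,"wz":4,"gripper":0.5},{"dx":0.0732,"dy":-0.0816,"wz":6,"gripper":0.5},{"dx":0.0976,"dy":-0.1088,"wz":8,"gripper":0.5},{"dx":0.122,"dy":-0.136,"wz":10,"gripper":0.5}]' 10
python3 -m inch '[{"dx":0.0244,"dy":-0.0272,"wz":2,"gripper":0.5},{"dx":0.0488,"dy":-0.0544,"wz":4,"gripper":0.5},{"dx":0.0732,"dy":-0.0816,"wz":6,"gripper":0.5},{"dx":0.0976,"dy":-0.1088,"wz":8,"gripper":0.5},{"dx":0.122,"dy":-0.136,"wz":9.4,"gripper":0.5}]'
python3 -m inch '[{"dx":0.0244,"dy":-0.0272,"gripper":0.5},{"dx":0.0488,"dy":-0.0544,"gripper":0.5},{"dx":0.0732,"dy":-0.0816,"gripper":0.5},{"dx":0.0976,"dy":-0.1088,"gripper":0.5},{"dx":0.122,"dy":-0.136,"gripper":0.5}]'
python3 -m inch '[{"dz":-0.02,"gripper":0.5},{"dz":-0.04,"gripper":0.5},{"dz":-0.06,"gripper":0.5},{"dz":-0.07,"gripper":0.5},{"dz":-0.07,"gripper":0.5}]'
python3 - <<'E'
from h import *
for n in("scene","top"): cv2.imwrite(f"pics/{n}1.png",manip.camera(n))
s=cv2.imread("pics/scene1.png");t=cv2.imread("pics/top1.png")
cv2.imwrite("pics/c2.png",np.hstack([crop(s,295,105,80,100,5),crop(t,235,175,80,100,5)]))
E
```

```text
validation failed for argument at $[0]...
validation failed for argument at $[0]...
validation failed for argument at $[0]...
validation failed for argument at $[0]...
```

View pics/c2.png

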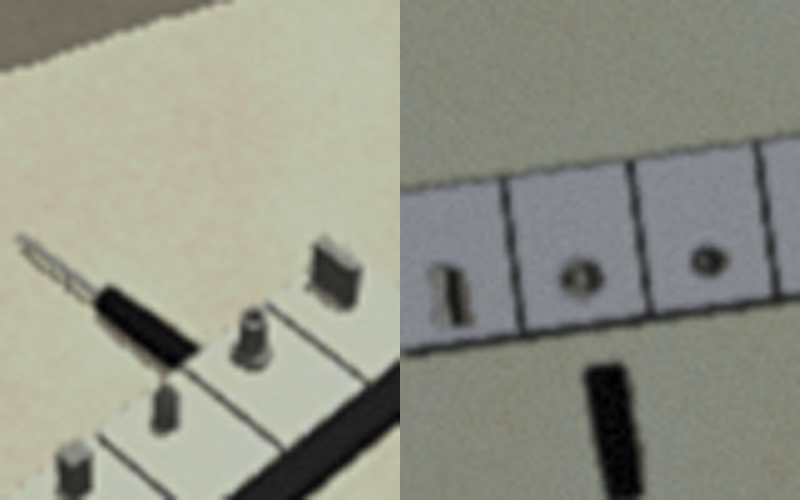

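The crop confirms the second lid: collared tube at top crop (582,277), plate to its left, plain bar to its right. The moves were refused, so nothing has moved yet. Rows probably need every key, so I'll test that.

```bash

python3 -m inch '[{"dx":0.0244,"dy":-0.0272,"dz":0,"wx":0,"wy":0,"wz":2,"gripper":0.5},{"dx":0.0488,"dy":-0.0544,"dz":0,"wx":0,"wy":0,"wz":4,"gripper":0.5},{"dx":0.0732,"dy":-0.0816,"dz":0,"wx":0,"wy":0,"wz":6,"gripper":0.5},{"dx":0.0976,"dy":-0.1088,"dz":0,"wx":0,"wy":0,"wz":8,"gripper":0.5},{"dx":0.122,"dy":-0.136,"dz":0,"wx":0,"wy":0,"wz":10,"gripper":0.5}]' 10
```

```text
clock: 0.62
eef_pos: [246.4, 398.4, 205.4]
eef_rot: [-3.142, -0.0, 3.091]
wrist_force: [1.2, 0.3, 0.1]
finger_gap: 64.3
finger_force: 0.0
```

```bash

python3 -m inch '[{"dx":0.0244,"dy":-0.0272,"dz":0,"wx":0,"wy":0,"wz":2,"gripper":0.5},{"dx":0.0488,"dy":-0.0544,"dz":0,"wx":0,"wy":0,"wz":4,"gripper":0.5},{"dx":0.0732,"dy":-0.0816,"dz":0,"wx":0,"wy":0,"wz":6,"gripper":0.5},{"dx":0.0976,"dy":-0.1088,"dz":0,"wx":0,"wy":0,"wz":8,"gripper":0.5},{"dx":0.122,"dy":-0.136,"dz":0,"wx":0,"wy":0,"wz":9.4,"gripper":0.5}]'
python3 -m inch '[{"dx":0.0244,"dy":-0.0272,"dz":0,"wx":0,"wy":0,"wz":0,"gripper":0.5},{"dx":0.0488,"dy":-0.0544,"dz":0,"wx":0,"wy":0,"wz":0,"gripper":0.5},{"dx":0.0732,"dy":-0.0816,"dz":0,"wx":0,"wy":0,"wz":0,"gripper":0.5},{"dx":0.0976,"dy":-0.1088,"dz":0,"wx":0,"wy":0,"wz":0,"gripper":0.5},{"dx":0.121,"dy":-0.135,"dz":0,"wx":0,"wy":0,"wz":0,"gripper":0.5}]'
python3 -m inch '[{"dx":0,"dy":0,"dz":-0.02,"wx":0,"wy":0,"wz":0,"gripper":0.5},{"dx":0,"dy":0,"dz":-0.04,"wx":0,"wy":0,"wz":0,"gripper":0.5},{"dx":0,"dy":0,"dz":-0.06,"wx":0,"wy":0,"wz":0,"gripper":0.5},{"dx":0,"dy":0,"dz":-0.075,"wx":0,"wy":0,"wz":0,"gripper":0.5},{"dx":0,"dy":0,"dz":-0.075,"wx":0,"wy":0,"wz":0,"gripper":0.5}]'
python3 - <<'E'
from h import *
for n in("scene","top"): cv2.imwrite(f"pics/{n}1.png",manip.camera(n))
s=cv2.imread("pics/scene1.png");t=cv2.imread("pics/top1.png")
cv2.imwrite("pics/c3.png",np.hstack([crop(s,295,105,80,100,5),crop(t,235,175,80,100,5)]))
print(manip.read_state()["eef_pos"],proj("scene",manip.read_state()["eef_pos"]))
E
```

```text
clock: 1.03
eef_pos: [368.5, 262.3, 205.5]
eef_rot: [3.142, 0.0, -3.028]
wrist_force: [0.8, 0.7, -0.1]
finger_gap: 47.2
finger_force: 0.0
clock: 1.45
eef_pos: [489.7, 127.1, 205.4]
eef_rot: [-3.142, 0.0, -3.03]
wrist_force: [0.6, 1.1, 0.4]
finger_gap: 47.4
finger_force: 0.0
clock: 1.87
eef_pos: [487.3, 128.6, 127.6]
eef_rot: [-3.141, -0.005, -3.03]
wrist_force: [-0.6, 0.3, -0.1]
finger_gap: 47.3
finger_force: 0.0
[488.68035648 128.9307413  130.70518949] [344.80455894 163.81710593]
```

View pics/c3.png

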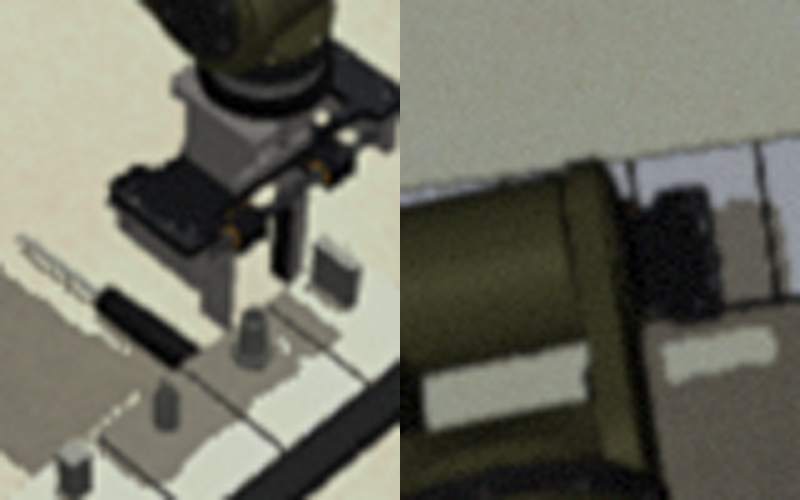

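The fingers straddle the tube: tips at crop (225,320) and (290,280), tube top at (254,312). I'll descend and grip.

```bash

python3 -m inch '[{"dx":0,"dy":0,"dz":-0.015,"wx":0,"wy":0,"wz":0,"gripper":0.5},{"dx":0,"dy":0,"dz":-0.03,"wx":0,"wy":0,"wz":0,"gripper":0.5},{"dx":0,"dy":0,"dz":-0.045,"wx":0,"wy":0,"wz":0,"gripper":0.5},{"dx":0,"dy":0,"dz":-0.045,"wx":0,"wy":0,"wz":0,"gripper":0.5},{"dx":0,"dy":0,"dz":-0.045,"wx":0,"wy":0,"wz":0,"gripper":0.5}]'
python3 -m inch '[{"dx":0,"dy":0,"dz":0,"wx":0,"wy":0,"wz":0,"gripper":0},{"dx":0,"dy":0,"dz":0,"wx":0,"wy":0,"wz":0,"gripper":0},{"dx":0,"dy":0,"dz":0,"wx":0,"wy":0,"wz":0,"gripper":0},{"dx":0,"dy":0,"dz":0,"wx":0,"wy":0,"wz":0,"gripper":0},{"dx":0,"dy":0,"dz":0,"wx":0,"wy":0,"wz":0,"gripper":0}]' 12
```

```text
clock: 2.38
eef_pos: [489.0, 129.0, 86.4]
eef_rot: [3.142, 0.0, -3.03]
wrist_force: [-1.0, 0.3, 0.3]
finger_gap: 46.9
finger_force: 0.0
clock: 2.8
eef_pos: [488.7, 130.7, 86.1]
eef_rot: [3.138, 0.001, -3.03]
wrist_force: [-2.9, 23.9, 1.0]
finger_gap: 19.3
finger_force: 12.0
```

```bash

python3 -m inch '[{"dx":0,"dy":0.001,"dz":0,"wx":0,"wy":0,"wz":0,"gripper":0},{"dx":0,"dy":0.002,"dz":0,"wx":0,"wy":0,"wz":0,"gripper":0},{"dx":0,"dy":0.003,"dz":0,"wx":0,"wy":0,"wz":0,"gripper":0},{"dx":0,"dy":0.003,"dz":0,"wx":0,"wy":0,"wz":0,"gripper":0},{"dx":0,"dy":0.003,"dz":0,"wx":0,"wy":0,"wz":0,"gripper":0}]'
```

```text
clock: 3.22
eef_pos: [488.6, 132.2, 86.0]
eef_rot: [3.141, 0.0, -3.03]
wrist_force: [-4.4, 1.9, 6.9]
finger_gap: 17.0
finger_force: 12.0
```

```bash

python3 -m inch '[{"dx":0.004,"dy":0.0004,"dz":0.0055,"wx":0,"wy":0,"wz":0,"gripper":0},{"dx":0.0083,"dy":0.001,"dz":0.0107,"wx":0,"wy":0,"wz":0,"gripper":0},{"dx":0.0132,"dy":0.0015,"dz":0.0154,"wx":0,"wy":0,"wz":0,"gripper":0},{"dx":0.0184,"dy":0.002,"dz":0.0197,"wx":0,"wy":0,"wz":0,"gripper":0},{"dx":0.0184,"dy":0.002,"dz":0.0197,"wx":0,"wy":0,"wz":0,"gripper":0}]'
python3 -m inch '[{"dx":0.0056,"dy":0.0006,"dz":0.0037,"wx":0,"wy":0,"wz":0,"gripper":0},{"dx":0.0115,"dy":0.0013,"dz":0.0072,"wx":0,"wy":0,"wz":0,"gripper":0},{"dx":0.0175,"dy":0.002,"dz":0.0099,"wx":0,"wy":0,"wz":0,"gripper":0},{"dx":0.0239,"dy":0.0027,"dz":0.0122,"wx":0,"wy":0,"wz":0,"gripper":0},{"dx":0.0239,"dy":0.0027,"dz":0.0122,"wx":0,"wy":0,"wz":0,"gripper":0}]'
```

```text
clock: 3.63
eef_pos: [507.8, 134.4, 106.0]
eef_rot: [3.141, 0.001, -3.03]
wrist_force: [-3.6, 4.6, 3.6]
finger_gap: 17.1
finger_force: 12.0
clock: 4.05
eef_pos: [531.9, 137.2, 118.0]
eef_rot: [3.141, 0.001, -3.03]
wrist_force: [-3.0, 4.1, 3.7]
finger_gap: 16.8
finger_force: 12.0
```

```bash

python3 -m inch '[{"dx":0.0066,"dy":0.0007,"dz":0.0017,"wx":0,"wy":0,"wz":0,"gripper":0},{"dx":0.0132,"dy":0.0015,"dz":0.0028,"wx":0,"wy":0,"wz":0,"gripper":0},{"dx":0.02,"dy":0.0022,"dz":0.0033,"wx":0,"wy":0,"wz":0,"gripper":0},{"dx":0.0266,"dy":0.003,"dz":0.0032,"wx":0,"wy":0,"wz":0,"gripper":0},{"dx":0.0266,"dy":0.003,"dz":0.0032,"wx":0,"wy":0,"wz":0,"gripper":0}]'
python3 -m inch '[{"dx":0.0067,"dy":0.0007,"dz":-0.0007,"wx":0,"wy":0,"wz":0,"gripper":0},{"dx":0.0133,"dy":0.0015,"dz":-0.002,"wx":0,"wy":0,"wz":0,"gripper":0},{"dx":0.0199,"dy":0.0022,"dz":-0.0038,"wx":0,"wy":0,"wz":0,"gripper":0},{"dx":0.0261,"dy":0.0029,"dz":-0.0062,"wx":0,"wy":0,"wz":0,"gripper":0},{"dx":0.0261,"dy":0.0029,"dz":-0.0062,"wx":0,"wy":0,"wz":0,"gripper":0}]'
python3 -m inch '[{"dx":0.006,"dy":0.0007,"dz":-0.003,"wx":0,"wy":0,"wz":0,"gripper":0},{"dx":0.0118,"dy":0.0013,"dz":-0.0064,"wx":0,"wy":0,"wz":0,"gripper":0},{"dx":0.0173,"dy":0.0019,"dz":-0.0103,"wx":0,"wy":0,"wz":0,"gripper":0},{"dx":0.0225,"dy":0.0025,"dz":-0.0148,"wx":0,"wy":0,"wz":0,"gripper":0},{"dx":0.0225,"dy":0.0025,"dz":-0.0148,"wx":0,"wy":0,"wz":0,"gripper":0}]'
```

```text
clock: 4.47
eef_pos: [558.7, 140.4, 121.3]
eef_rot: [3.14, 0.002, -3.03]
wrist_force: [-0.0, 6.2, 4.3]
finger_gap: 17.2
finger_force: 12.0
clock: 4.88
eef_pos: [585.2, 143.5, 115.2]
eef_rot: [3.14, 0.003, -3.03]
wrist_force: [1.6, 6.5, 4.4]
finger_gap: 16.7
finger_force: 12.0
clock: 5.3
eef_pos: [607.9, 146.1, 100.2]
eef_rot: [3.14, 0.004, -3.03]
wrist_force: [4.0, 7.2, 3.5]
finger_gap: 16.4
finger_force: 12.0
```

```bash

python3 -m inch '[{"dx":0,"dy":0,"dz":0,"wx":0,"wy":0,"wz":0,"gripper":0.5},{"dx":0,"dy":0,"dz":0,"wx":0,"wy":0,"wz":0,"gripper":0.5},{"dx":0,"dy":0,"dz":0,"wx":0,"wy":0,"wz":0,"gripper":0.5},{"dx":0,"dy":0,"dz":0.02,"wx":0,"wy":0,"wz":0,"gripper":0.5},{"dx":0,"dy":0,"dz":0.04,"wx":0,"wy":0,"wz":0,"gripper":0.5}]'
python3 -m inch '[{"dx":0,"dy":0,"dz":0.03,"wx":0,"wy":0,"wz":0,"gripper":0.5},{"dx":0,"dy":0,"dz":0.06,"wx":0,"wy":0,"wz":0,"gripper":0.5},{"dx":0,"dy":0,"dz":0.08,"wx":0,"wy":0,"wz":0,"gripper":0.5},{"dx":-0.03,"dy":-0.0033,"dz":0.08,"wx":0,"wy":0,"wz":0,"gripper":0.5},{"dx":-0.07,"dy":-0.008,"dz":0.08,"wx":0,"wy":0,"wz":0,"gripper":0.5}]'
python3 -m inch '[{"dx":-0.04,"dy":-0.0044,"dz":0,"wx":0,"wy":0,"wz":0,"gripper":0.5},{"dx":-0.08,"dy":-0.009,"dz":0,"wx":0,"wy":0,"wz":0,"gripper":0.5},{"dx":-0.12,"dy":-0.013,"dz":0,"wx":0,"wy":0,"wz":0,"gripper":0.5},{"dx":-0.16,"dy":-0.017,"dz":0,"wx":0,"wy":0,"wz":0,"gripper":0.5},{"dx":-0.16,"dy":-0.017,"dz":0,"wx":0,"wy":0,"wz":0,"gripper":0.5}]'
python3 - <<'E'
from h import *
for n in("scene","top"): cv2.imwrite(f"pics/{n}2.png",manip.camera(n))
s=cv2.imread("pics/scene2.png");t=cv2.imread("pics/top2.png")
cv2.imwrite("pics/c4.png",np.hstack([crop(s,300,125,80,100,5),crop(t,230,165,80,100,5)]))
P=np.array([(488.6,86),(507.8,106),(531.9,118),(558.7,121.3),(585.2,115.2),(607.9,100.2)]);P[:,0]=(P[:,0]-488.6)/.9938
A=np.c_[2*P,np.ones(6)];x=np.linalg.lstsq(A,(P**2).sum(1),rcond=None)[0];print("hinge rel",x[:2],np.sqrt(x[2]+x[0]**2+x[1]**2))
E
```

```text
clock: 5.72
eef_pos: [605.6, 144.6, 139.1]
eef_rot: [-3.141, -0.003, -3.03]
wrist_force: [0.2, -1.0, 0.0]
finger_gap: 45.5
finger_force: 0.0
clock: 6.13
eef_pos: [536.7, 136.7, 220.0]
eef_rot: [-3.141, 0.002, -3.031]
wrist_force: [0.0, 0.5, -0.4]
finger_gap: 47.0
finger_force: 0.0
clock: 6.55
eef_pos: [371.1, 119.3, 219.6]
eef_rot: [-3.141, -0.0, -3.029]
wrist_force: [-1.6, 0.9, -0.8]
finger_gap: 46.8
finger_force: 0.0
hinge rel [66.17632224 41.9367491 ] 79.43678094009833
```

View pics/c4.png

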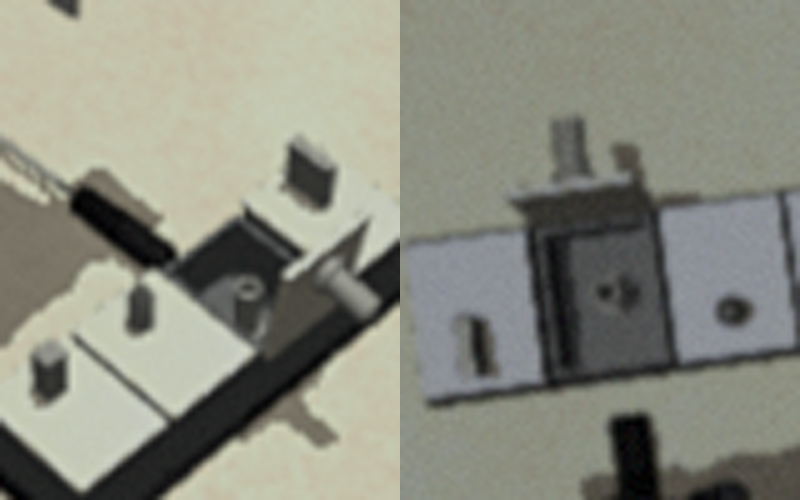

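The tube lid is open past upright and the others are shut. The barrel stands inside, with its top at scene crop (250,288) and top crop about (608,293).

```bash
python3 - <<'E'
from h import *
print(plane("scene",(300+250/5,125+288/5),60),plane("top",(230+(608-400)/5,165+293/5),60),tri((350,182.6),(230+208/5,165+293/5)))
print(plane("scene",(300+248/5,125+291/5),60),proj("scene",(510,134.5,60)),proj("top",(510,134.5,60)))
# tube grip in pic0 vs known (489.3,132.2,109.5): camera bias
print("bias top",proj("top",(489.3,132,109.5)),"vs",(225+308/6.667,190+133/3.333),"scene",proj("scene",(489.3,132,109.5)),"vs",(290+447/8,145+182/8))
E
```

```text
[514.05073219 133.04391144  60.        ] [509.13434219 129.8516386   60.        ] (array([510.71016774, 132.51329948,  56.54320455]), np.float64(5.3685622935623405))
[515.16840616 130.50312567  60.        ] [349.55546548 181.58656714] [270.03932153 223.34630744]
bias top [268.84222266 230.26545645] vs (271.1976901154942, 229.9039903990399) scene [345.45888048 167.94624541] vs (345.875, 167.75)
```

```bash

python3 -m inch '[{"dx":0.035,"dy":0.0038,"dz":0,"wx":0,"wy":0,"wz":0,"gripper":0.32},{"dx":0.07,"dy":0.0076,"dz":0,"wx":0,"wy":0,"wz":0,"gripper":0.32},{"dx":0.105,"dy":0.0114,"dz":0,"wx":0,"wy":0,"wz":0,"gripper":0.32},{"dx":0.1404,"dy":0.0152,"dz":0,"wx":0,"wy":0,"wz":0,"gripper":0.32},{"dx":0.1404,"dy":0.0152,"dz":0,"wx":0,"wy":0,"wz":0,"gripper":0.32}]'
python3 -m inch '[{"dx":0,"dy":0,"dz":-0.03,"wx":0,"wy":0,"wz":0,"gripper":0.32},{"dx":0,"dy":0,"dz":-0.06,"wx":0,"wy":0,"wz":0,"gripper":0.32},{"dx":0,"dy":0,"dz":-0.09,"wx":0,"wy":0,"wz":0,"gripper":0.32},{"dx":0,"dy":0,"dz":-0.11,"wx":0,"wy":0,"wz":0,"gripper":0.32},{"dx":0,"dy":0,"dz":-0.13,"wx":0,"wy":0,"wz":0,"gripper":0.32}]'
python3 -m inch '[{"dx":0,"dy":0,"dz":0,"wx":0,"wy":0,"wz":0,"gripper":0.32},{"dx":0,"dy":0,"dz":0,"wx":0,"wy":0,"wz":0,"gripper":0.32},{"dx":0,"dy":0,"dz":0,"wx":0,"wy":0,"wz":0,"gripper":0.32},{"dx":0,"dy":0,"dz":0,"wx":0,"wy":0,"wz":0,"gripper":0.32},{"dx":0,"dy":0,"dz":0,"wx":0,"wy":0,"wz":0,"gripper":0.32}]'
python3 - <<'E'
from h import *
s=manip.camera("scene");cv2.imwrite("pics/scene3.png",s);cv2.imwrite("pics/c5.png",crop(s,310,140,80,70,8))
E
```

```text
clock: 7.07
eef_pos: [521.4, 135.1, 217.0]
eef_rot: [-3.141, -0.002, -3.031]
wrist_force: [0.1, -0.2, -0.6]
finger_gap: 30.2
finger_force: 0.0
clock: 7.48
eef_pos: [516.8, 135.0, 87.5]
eef_rot: [-3.141, -0.001, -3.03]
wrist_force: [0.6, -0.3, 0.5]
finger_gap: 29.9
finger_force: 0.0
clock: 7.9
eef_pos: [517.2, 135.3, 90.7]
eef_rot: [3.142, 0.002, -3.03]
wrist_force: [-0.4, 0.7, -0.2]
finger_gap: 30.4
finger_force: 0.0
```

View pics/c5.png

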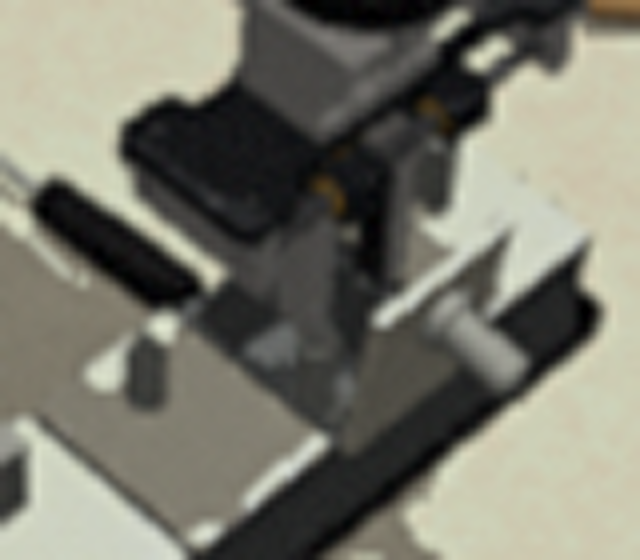

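The gripper is above the barrel and inside the compartment outline, about 5 mm too far in x. I'll shift back, descend and grip.

```bash

python3 -m inch '[{"dx":-0.005,"dy":-0.0005,"dz":0,"wx":0,"wy":0,"wz":0,"gripper":0.32},{"dx":-0.005,"dy":-0.0005,"dz":-0.015,"wx":0,"wy":0,"wz":0,"gripper":0.32},{"dx":-0.005,"dy":-0.0005,"dz":-0.03,"wx":0,"wy":0,"wz":0,"gripper":0.32},{"dx":-0.005,"dy":-0.0005,"dz":-0.045,"wx":0,"wy":0,"wz":0,"gripper":0.32},{"dx":-0.005,"dy":-0.0005,"dz":-0.058,"wx":0,"wy":0,"wz":0,"gripper":0.32}]'
python3 -m inch '[{"dx":0,"dy":0,"dz":0,"wx":0,"wy":0,"wz":0,"gripper":0.32},{"dx":0,"dy":0,"dz":0,"wx":0,"wy":0,"wz":0,"gripper":0},{"dx":0,"dy":0,"dz":0,"wx":0,"wy":0,"wz":0,"gripper":0},{"dx":0,"dy":0,"dz":0,"wx":0,"wy":0,"wz":0,"gripper":0},{"dx":0,"dy":0,"dz":0,"wx":0,"wy":0,"wz":0,"gripper":0}]' 15
```

```text
clock: 8.37
eef_pos: [511.2, 134.7, 31.1]
eef_rot: [-3.142, 0.0, -3.03]
wrist_force: [0.3, 0.3, -0.1]
finger_gap: 29.9
finger_force: 0.0
clock: 8.78
eef_pos: [512.0, 134.8, 32.5]
eef_rot: [3.141, 0.001, -3.03]
wrist_force: [0.2, -0.3, 2.4]
finger_gap: 18.0
finger_force: 15.0
```

```bash

python3 -m inch '[{"dx":0,"dy":0,"dz":0.03,"wx":0,"wy":0,"wz":0,"gripper":0},{"dx":0,"dy":0,"dz":0.07,"wx":0,"wy":0,"wz":0,"gripper":0},{"dx":0,"dy":0,"dz":0.11,"wx":0,"wy":0,"wz":0,"gripper":0},{"dx":0,"dy":0,"dz":0.15,"wx":0,"wy":0,"wz":0,"gripper":0},{"dx":0,"dy":0,"dz":0.19,"wx":0,"wy":0,"wz":0,"gripper":0}]'
python3 - <<'E'
from h import *
for n,(x,y,w,h) in{"scene":(205,198,30,30),"top":(402,232,30,30)}.items():
    im=cv2.imread(f"pics/{n}0.png")[y:y+h,x:x+w]
    H=cv2.cvtColor(im,cv2.COLOR_BGR2HSV).astype(int)
    m=(H[...,0]>7)&(H[...,0]<20)&(H[...,1]>(90))&(H[...,2]>50)
    k,l,st,ce=cv2.connectedComponentsWithStats(m.astype(np.uint8),connectivity=8)
    for j in range(1,k):
        if st[j,4]>8:
            p=np.argwhere(l==j)[:,::-1]+[x,y];c=p.mean(0);u=np.linalg.svd(p-c)[2][0];q=(p-c)@u
            print(n,"brass",st[j,4],c.round(2),u.round(3),(c+u*q.min()).round(1),(c+u*q.max()).round(1),H[l==j].mean(0).round())
    b=(H[...,2]<45);k,l,st,ce=cv2.connectedComponentsWithStats(b.astype(np.uint8))
    for j in range(1,k):
        if st[j,4]>12:print(n,"black",st[j],(ce[j]+[x,y]).round(2))
E
```

```text
clock: 9.2
eef_pos: [511.1, 134.6, 224.2]
eef_rot: [3.142, 0.001, -3.03]
wrist_force: [0.5, 0.0, -0.1]
finger_gap: 17.9
finger_force: 15.0
scene brass 27 [218.37 209.19] [0.546 0.838] [214.2 202.8] [221.7 214.2] [ 19. 157. 117.]
scene black [14 14  8  8 42] [222.57 215.79]
top brass 17 [415. 250.] [0.434 0.901] [413.1 246. ] [416.9 254. ] [ 17. 145.  68.]
top black [ 4  6 12 12 87] [411.2  243.24]
```

```bash
python3 - <<'E'
from h import *
for ps,pt,z,w in(((213.9,202.4),(417.6,255.6),182.8,"tip"),((218.2,209),(415,250),165.5,"mid"),((222.1,214.6),(412.3,244.8),151,"base")):
    P,e=tri(ps,pt);print(w,"tri",P.round(1),round(e,1),"scene",plane("scene",ps,z).round(1),"top",plane("top",pt,z).round(1))
# stand axis corners from scene view? top bias at rack: compare with physical
print(plane("top",(271.3,229.9),109.5),"phys 489.3,132.2")
E
```

```text
tip tri [ 413.2 -270.3  180.5] 1.9 scene [ 415.6 -269.9  182.8] top [ 412.8 -270.5  182.8]
mid tri [ 427.  -268.5  163.3] 1.5 scene [ 429.2 -268.2  165.5] top [ 426.8 -268.6  165.5]
base tri [ 440.2 -266.   149. ] 0.0 scene [ 441.6 -266.4  151. ] top [ 440.3 -265.5  151. ]
[490.17564832 124.97623955 109.5       ] phys 489.3,132.2
```

```bash

python3 -m inch '[{"dx":-0.008,"dy":-0.027,"dz":0.004,"wx":0.33,"wy":-2.3,"wz":0,"gripper":0},{"dx":-0.016,"dy":-0.054,"dz":0.008,"wx":0.66,"wy":-4.6,"wz":0,"gripper":0},{"dx":-0.025,"dy":-0.082,"dz":0.01,"wx":1,"wy":-7,"wz":0,"gripper":0},{"dx":-0.033,"dy":-0.109,"dz":0.01,"wx":1.3,"wy":-9.3,"wz":0,"gripper":0},{"dx":-0.042,"dy":-0.137,"dz":0.01,"wx":1.62,"wy":-11.5,"wz":0,"gripper":0}]'
python3 -m inch '[{"dx":-0.008,"dy":-0.027,"dz":0,"wx":0.33,"wy":-2.3,"wz":0,"gripper":0},{"dx":-0.016,"dy":-0.054,"dz":0,"wx":0.66,"wy":-4.6,"wz":0,"gripper":0},{"dx":-0.025,"dy":-0.082,"dz":0,"wx":1,"wy":-7,"wz":0,"gripper":0},{"dx":-0.033,"dy":-0.109,"dz":0,"wx":1.3,"wy":-9.3,"wz":0,"gripper":0},{"dx":-0.042,"dy":-0.137,"dz":0,"wx":1.62,"wy":-11.5,"wz":0,"gripper":0}]'
python3 -m inch '[{"dx":-0.008,"dy":-0.027,"dz":0,"wx":0.33,"wy":-2.3,"wz":0,"gripper":0},{"dx":-0.016,"dy":-0.054,"dz":0,"wx":0.66,"wy":-4.6,"wz":0,"gripper":0},{"dx":-0.025,"dy":-0.082,"dz":0,"wx":1,"wy":-7,"wz":0,"gripper":0},{"dx":-0.033,"dy":-0.109,"dz":0,"wx":1.3,"wy":-9.3,"wz":0,"gripper":0},{"dx":-0.041,"dy":-0.135,"dz":0,"wx":1.63,"wy":-11.6,"wz":0,"gripper":0}]'
python3 -m inch '[{"dx":0,"dy":0,"dz":0,"wx":0,"wy":0,"wz":0,"gripper":0},{"dx":0,"dy":0,"dz":0,"wx":0,"wy":0,"wz":0,"gripper":0},{"dx":0,"dy":0,"dz":0,"wx":0,"wy":0,"wz":0,"gripper":0},{"dx":0,"dy":0,"dz":0,"wx":0,"wy":0,"wz":0,"gripper":0},{"dx":0,"dy":0,"dz":0,"wx":0,"wy":0,"wz":0,"gripper":0}]'
python3 - <<'E'
from h import *
from scipy.spatial.transform import Rotation as R
s=manip.read_state();M=R.from_euler("xyz",s["eef_rot"]).as_matrix();print(s["eef_pos"],M.round(3))
for n in("scene","top"): cv2.imwrite(f"pics/{n}4.png",manip.camera(n))
s=cv2.imread("pics/scene4.png");t=cv2.imread("pics/top4.png")
cv2.imwrite("pics/c6.png",np.hstack([crop(s,190,165,50,60,8),crop(t,395,220,50,60,8)]))
E
```

```text
clock: 9.62
eef_pos: [469.0, -3.3, 232.3]
eef_rot: [3.137, 0.206, -3.03]
wrist_force: [0.7, -1.3, 0.9]
finger_gap: 17.9
finger_force: 15.0
clock: 10.03
eef_pos: [427.0, -140.4, 232.4]
eef_rot: [3.131, 0.409, -3.031]
wrist_force: [-0.0, 0.2, -0.7]
finger_gap: 17.7
finger_force: 15.0
clock: 10.45
eef_pos: [435.1, -202.3, 265.2]
eef_rot: [3.137, 0.56, -3.087]
wrist_force: [1.1, 0.1, -0.3]
finger_gap: 17.8
finger_force: 15.0
clock: 10.87
eef_pos: [434.4, -201.4, 263.7]
eef_rot: [3.135, 0.557, -3.087]
wrist_force: [0.9, -0.3, -0.3]
finger_gap: 18.0
finger_force: 15.0
[ 434.44664231 -201.36832833  263.74158448] [[-0.848 -0.058  0.527]
 [-0.046  0.998  0.036]
 [-0.529  0.006 -0.849]]
```

View pics/c6.png

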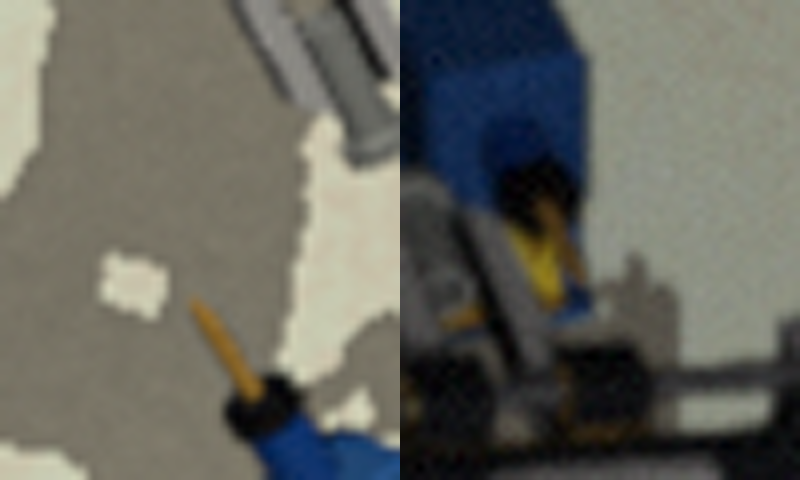

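The barrel is in the gripper, with its collar at scene crop (370,150). The heater tip is at crop (192,300) and its base at (255,395). The arm stopped short of the pose, so I'll look at the joints.

```bash
python3 - <<'E'
from h import *
s=manip.read_state();print(s["joints"].round(3),s["eef_pos"],s["clock"])
E
```

```text
[-0.728 -0.158  1.97   0.474  0.974 -2.554] [ 434.42268121 -201.57053846  263.82181111] 10.9667
```

```bash

python3 -m inch '[{"dx":0,"dy":0,"dz":0,"wx":3.7,"wy":0.25,"wz":-5.9,"gripper":0},{"dx":0,"dy":0,"dz":0,"wx":7.4,"wy":0.5,"wz":-11.9,"gripper":0},{"dx":0,"dy":0,"dz":0,"wx":11.1,"wy":0.76,"wz":-17.8,"gripper":0},{"dx":0,"dy":0,"dz":0,"wx":14.8,"wy":1,"wz":-23.8,"gripper":0},{"dx":0,"dy":0,"dz":0,"wx":18.4,"wy":1.3,"wz":-29.7,"gripper":0}]'
python3 -m inch '[{"dx":0,"dy":0,"dz":0,"wx":3.7,"wy":0.25,"wz":-5.9,"gripper":0},{"dx":0,"dy":0,"dz":0,"wx":7.4,"wy":0.5,"wz":-11.9,"gripper":0},{"dx":0,"dy":0,"dz":0,"wx":11.1,"wy":0.76,"wz":-17.8,"gripper":0},{"dx":0,"dy":0,"dz":0,"wx":14.8,"wy":1,"wz":-23.8,"gripper":0},{"dx":0,"dy":0,"dz":0,"wx":18.4,"wy":1.3,"wz":-29.7,"gripper":0}]'
cat > go.py <<'E'
from h import *
import sys
from scipy.spatial.transform import Rotation as R
s=manip.read_state();M=R.from_euler("xyz",s["eef_rot"]).as_matrix();p=s["eef_pos"];print(s["joints"].round(2),p.round(1),"z",M[:,2].round(3))
psi,T=np.radians(float(sys.argv[1])),np.radians(35);a=np.array([-np.sin(T)*np.cos(psi),-np.sin(T)*np.sin(psi),np.cos(T)])
b=np.array(eval(sys.argv[2]))
v=np.cross(M[:,2],-a);print("rot deg",np.degrees(v).round(2),"TCP along",((p-b)@a).round(1),"perp",((p-b)-((p-b)@a)*a).round(2))
for h in(92.5,70,50,22.5):print(h,"shift mm",(b+h*a-p).round(1))
E
python3 go.py 8 "(438.5,-266.8,149.8)"
```

```text
clock: 11.38
eef_pos: [434.4, -201.8, 263.9]
eef_rot: [2.793, 0.442, 2.501]
wrist_force: [-0.0, 0.1, -0.1]
finger_gap: 17.7
finger_force: 15.0
clock: 11.8
eef_pos: [434.4, -201.8, 263.9]
eef_rot: [2.613, 0.173, 1.923]
wrist_force: [-0.2, -0.6, 0.1]
finger_gap: 17.6
finger_force: 15.0
[-0.73 -0.16  1.97  0.47  0.98 -1.32] [ 434.4 -201.8  263.9] z [ 0.525  0.035 -0.85 ]
rot deg [ 2.26 -3.04  1.27] TCP along 90.6 perp [47.32 72.27 39.85]
92.5 shift mm [-48.4 -72.4 -38.3]
70 shift mm [-35.6 -70.6 -56.7]
50 shift mm [-24.3 -69.  -73.1]
22.5 shift mm [ -8.6 -66.8 -95.6]
```

```bash

python3 -m inch '[{"dx":-0.016,"dy":-0.024,"dz":-0.012,"wx":0.8,"wy":-1,"wz":0.4,"gripper":0},{"dx":-0.032,"dy":-0.048,"dz":-0.025,"wx":1.6,"wy":-2,"wz":0.8,"gripper":0},{"dx":-0.0484,"dy":-0.0724,"dz":-0.0383,"wx":2.26,"wy":-3.04,"wz":1.27,"gripper":0},{"dx":-0.0484,"dy":-0.0724,"dz":-0.0383,"wx":2.26,"wy":-3.04,"wz":1.27,"gripper":0},{"dx":-0.0484,"dy":-0.0724,"dz":-0.0383,"wx":2.26,"wy":-3.04,"wz":1.27,"gripper":0}]'
python3 -m inch '[{"dx":0,"dy":0,"dz":0,"wx":0,"wy":0,"wz":0,"gripper":0},{"dx":0,"dy":0,"dz":0,"wx":0,"wy":0,"wz":0,"gripper":0},{"dx":0,"dy":0,"dz":0,"wx":0,"wy":0,"wz":0,"gripper":0},{"dx":0,"dy":0,"dz":0,"wx":0,"wy":0,"wz":0,"gripper":0},{"dx":0,"dy":0,"dz":0,"wx":0,"wy":0,"wz":0,"gripper":0}]'
python3 go.py 8 "(438.5,-266.8,149.8)"
python3 - <<'E'
from h import *
for n in("scene","top"): cv2.imwrite(f"pics/{n}5.png",manip.camera(n))
s=cv2.imread("pics/scene5.png");t=cv2.imread("pics/top5.png")
cv2.imwrite("pics/c7.png",np.hstack([crop(s,190,180,50,50,8),crop(t,395,220,50,50,8)]))
E
```

```text
clock: 12.22
eef_pos: [385.1, -275.2, 224.9]
eef_rot: [2.549, 0.156, 1.937]
wrist_force: [0.3, 0.6, -0.1]
finger_gap: 17.6
finger_force: 15.0
clock: 12.63
eef_pos: [386.4, -273.7, 226.0]
eef_rot: [2.549, 0.159, 1.941]
wrist_force: [0.0, -0.3, -0.5]
finger_gap: 18.0
finger_force: 15.0
[-1.   -0.07  2.    0.65  1.03 -1.71] [ 386.4 -273.7  226. ] z [ 0.568  0.08  -0.819]
rot deg [-0.    0.02  0.  ] TCP along 92.6 perp [0.5 0.5 0.4]
92.5 shift mm [-0.5 -0.5 -0.4]
70 shift mm [ 12.3   1.3 -18.9]
50 shift mm [ 23.7   2.9 -35.3]
22.5 shift mm [ 39.3   5.1 -57.8]
```

View pics/c7.png

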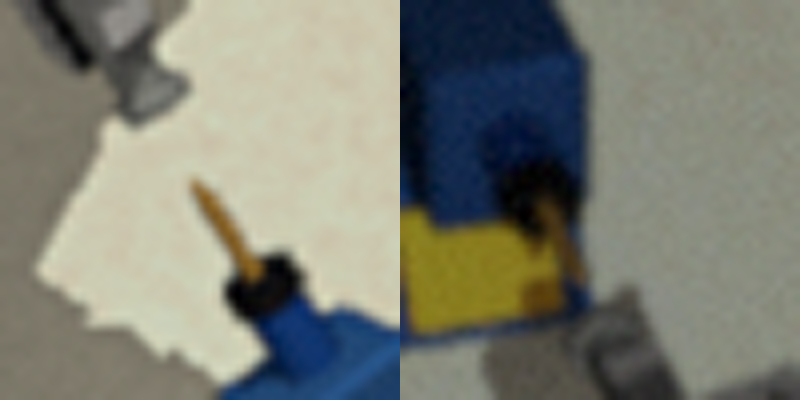

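Scene crop: collar foot near (156,106), heater tip (193,182), base (252,272). Top crop: collar near (603,340), tip (585,280). The collar looks a few mm off the heater's extended axis in both views, so I'll quantify that.

```bash
python3 - <<'E'
from h import *
from scipy.spatial.transform import Rotation as R
s=manip.read_state();M=R.from_euler("xyz",s["eef_rot"]).as_matrix();p=s["eef_pos"];tx,ty,tz=M.T
print("tx",tx.round(2),"ty",ty.round(2))
foot=p+22.5*tz
for n in I:
    c=-np.array(I[n]["R"]).T@np.array(I[n]["t"]);print(n,"cam",c.round(0),"foot visible",((c-foot)/np.linalg.norm(c-foot))@tz)
    o=(190,180) if n=="scene" else (345,220)
    q=lambda X:((proj(n,X)-o)*8).round(0) # crop px (top crop includes +400)
    print(" foot",q(foot)," collar mid",q(foot-4*tz),"d/5tx",q(foot+5*tx)-q(foot),"d/5ty",q(foot+5*ty)-q(foot),"d/5tz",q(foot+5*tz)-q(foot))
    b=np.array((438.5,-266.8,149.8));print(" base",q(b),"tip",q(b-40*tz))
# collar silhouette in scene: non-bench, non-shadow pixels by extents along axis
im=cv2.imread("pics/scene5.png")[180:205,198:220];print(im.max(2)[4:18,2:18])
E
```

```text
tx [-0.36  0.92 -0.16] ty [0.74 0.38 0.55]
scene cam [1119. -417. 1097.] foot visible -0.28695390927280645
 foot [146. 108.]  collar mid [139.  98.] d/5tx [10. -9.] d/5ty [ 8. -1.] d/5tz [ 7. 12.]
 base [252. 273.] tip [191. 180.]
top cam [ 485.   -8. 1199.] foot visible -0.7204807595094936
 foot [607. 333.]  collar mid [611. 341.] d/5tx [-14.   6.] d/5ty [ -4. -11.] d/5tz [ -5. -10.]
 base [542. 203.] tip [579. 276.]
[[ 66  81  90 121 147 137 113  79  68 120 182 208 207 205 203 204]
 [ 43  71  81 106 130 109  73  58  85 155 210 209 206 204 202 205]
 [ 19  49  76  88  82  65  59  60  83 156 214 209 204 205 204 205]
 [  9  39  70  79  71  62  65  66  74 129 194 208 208 206 205 203]
 [ 47  76  91  76  75  70  75  80  92 107 139 176 183 197 205 205]
 [ 99 117 118  86  71  70  77  91 110 104  98 113 132 169 204 206]
 [124 127 122 101  76  71  77  98 114 112 114 114 105 137 197 205]
 [124 123 124 119  97  70  83 109 121 127 124 117 105 142 191 204]
 [123 123 124 123 103  67  86 119 125 124 113 114 143 184 207 205]
 [124 122 119 115  94  72  90 114 110 107 111 144 186 205 207 203]
 [121 119 120 134 138  98  80  88 107 134 162 185 206 207 206 205]
 [120 121 138 182 197 158 118 122 160 186 206 207 205 205 204 203]
 [120 120 157 207 211 201 179 183 205 210 207 205 204 206 204 203]
 [119 119 157 207 208 207 204 205 206 206 204 205 203 205 204 203]]
```

```bash

python3 -m inch '[{"dx":0.005,"dy":-0.001,"dz":-0.006,"wx":0,"wy":0,"wz":0,"gripper":0},{"dx":0.01,"dy":-0.002,"dz":-0.012,"wx":0,"wy":0,"wz":0,"gripper":0},{"dx":0.0139,"dy":-0.0028,"dz":-0.0182,"wx":0,"wy":0,"wz":0,"gripper":0},{"dx":0.0139,"dy":-0.0028,"dz":-0.0182,"wx":0,"wy":0,"wz":0,"gripper":0},{"dx":0.0139,"dy":-0.0028,"dz":-0.0182,"wx":0,"wy":0,"wz":0,"gripper":0}]'
python3 -m inch '[{"dx":0.0023,"dy":0.0003,"dz":-0.0033,"wx":0,"wy":0,"wz":0,"gripper":0},{"dx":0.0046,"dy":0.0006,"dz":-0.0066,"wx":0,"wy":0,"wz":0,"gripper":0},{"dx":0.0068,"dy":0.001,"dz":-0.0098,"wx":0,"wy":0,"wz":0,"gripper":0},{"dx":0.0068,"dy":0.001,"dz":-0.0098,"wx":0,"wy":0,"wz":0,"gripper":0},{"dx":0.0068,"dy":0.001,"dz":-0.0098,"wx":0,"wy":0,"wz":0,"gripper":0}]'
python3 go.py 8 "(438.5,-266.8,149.8)"
python3 - <<'E'
from h import *
im=manip.camera("scene");cv2.imwrite("pics/scene6.png",im);print(manip.read_state()["wrist_force"].round(1))
c=im[186:220,200:232].astype(int);print((c[...,2]-c[...,0])[4:30,2:28])
E
```

```text
clock: 13.15
eef_pos: [400.0, -276.7, 206.8]
eef_rot: [2.549, 0.157, 1.94]
wrist_force: [-0.2, 0.4, -0.2]
finger_gap: 17.9
finger_force: 15.0
clock: 13.57
eef_pos: [406.8, -275.9, 197.5]
eef_rot: [2.549, 0.158, 1.94]
wrist_force: [0.0, 0.6, -1.5]
finger_gap: 17.9
finger_force: 15.0
[-0.96  0.    2.01  0.68  0.95 -1.73] [ 406.8 -275.9  197.5] z [ 0.568  0.08  -0.819]
rot deg [-0.01 -0.   -0.  ] TCP along 57.9 perp [ 1.13 -4.47  0.35]
92.5 shift mm [-20.8   1.7  28. ]
70 shift mm [-8.   3.5  9.6]
50 shift mm [ 3.3  5.1 -6.8]
22.5 shift mm [ 19.    7.3 -29.3]
[-0. -0. -0.]
[[ 3  4  4  5  5  5  5  3  4  8 18 26 28 29 28 26 26 29 27 27 29 28 28 27
  30 29]
 [ 3  7  5  5  4  5  5  6  6  5  9 19 27 28 30 28 26 26 27 25 27 28 28 30
  31 30]
 [ 2  4  4  4  3  5  6  8  8  5  7 12 22 28 31 28 27 26 25 26 28 26 28 28
  29 27]
 [ 1  2  3  4  4  6  7  9  8  8  7  9 19 27 29 29 28 27 27 30 27 26 27 25
  27 27]
 [-3  1  4  5  5  6  7  8  9  8  6  5 12 22 23 25 28 27 28 28 23 25 28 29
  28 27]
 [-2 -1  0  4  6  6  6  9  8  6  6  4 16 26 23 21 25 25 24 23 22 26 30 31
  28 26]
 [ 3  0  2  3  5  4  6  8
[... 935 characters left out ...]
63 46 37 29 28 27 25 25 25
  25 26]
 [26 30 28 30 29 26 24 25 27 26 31 29 25 26 29 59 82 60 30 28 27 28 27 27
  26 24]
 [27 28 29 30 29 27 26 27 25 26 29 28 27 26 27 46 91 80 39 26 29 27 26 28
  26 25]
 [26 28 30 32 28 26 26 26 24 28 29 29 28 25 25 29 64 95 56 31 25 23 20 25
  24 28]
 [27 31 31 32 27 25 25 26 25 27 31 30 28 24 23 25 36 82 80 45 22 17 14 14
  17 26]
 [26 29 32 31 27 27 26 23 23 25 28 28 25 24 24 25 25 54 95 84 42  7  2  3
  14 24]
 [26 27 27 29 30 28 24 23 21 22 23 24 26 25 25 25 20 29 79 98 75 14 -6 -1
   7 17]
 [25 25 24 24 26 29 28 27 27 26 23 23 24 23 24 23 15  7 48 77 52  5 -3 -1
   2 10]
 [26 25 22 23 24 26 26 28 27 27 27 24 23 23 23 19  7  1 14 25  8 -2  0 -1
   1  5]]
```

```bash

python3 -m inch '[{"dx":0.001,"dy":0.001,"dz":-0.002,"wx":0,"wy":0,"wz":0,"gripper":0},{"dx":0.003,"dy":0.0014,"dz":-0.005,"wx":0,"wy":0,"wz":0,"gripper":0},{"dx":0.005,"dy":0.0017,"dz":-0.0078,"wx":0,"wy":0,"wz":0,"gripper":0},{"dx":0.007,"dy":0.0019,"dz":-0.0108,"wx":0,"wy":0,"wz":0,"gripper":0},{"dx":0.007,"dy":0.0019,"dz":-0.0108,"wx":0,"wy":0,"wz":0,"gripper":0}]'
python3 go.py 8 "(438.5,-266.8,149.8)"
```

```text
clock: 14.03
eef_pos: [413.9, -273.8, 186.2]
eef_rot: [2.549, 0.157, 1.94]
wrist_force: [0.0, 0.5, 0.4]
finger_gap: 17.6
finger_force: 15.0
[-0.94  0.02  2.01  0.69  0.92 -1.74] [ 413.9 -273.8  186.2] z [ 0.568  0.08  -0.819]
rot deg [-0.02 -0.02 -0.02] TCP along 44.4 perp [ 0.56 -3.5   0.05]
92.5 shift mm [-27.9  -0.3  39.4]
70 shift mm [-15.1   1.5  21. ]
50 shift mm [-3.8  3.   4.6]
22.5 shift mm [ 11.8   5.2 -18. ]
```

```bash

python3 -m inch '[{"dx":0.0023,"dy":0.0003,"dz":-0.0033,"wx":0,"wy":0,"wz":0,"gripper":0},{"dx":0.0045,"dy":0.0006,"dz":-0.0065,"wx":0,"wy":0,"wz":0,"gripper":0},{"dx":0.0068,"dy":0.001,"dz":-0.0098,"wx":0,"wy":0,"wz":0,"gripper":0},{"dx":0.0068,"dy":0.001,"dz":-0.0098,"wx":0,"wy":0,"wz":0,"gripper":0},{"dx":0.0068,"dy":0.001,"dz":-0.0098,"wx":0,"wy":0,"wz":0,"gripper":0}]'
python3 -m inch '[{"dx":0.0017,"dy":0.0002,"dz":-0.0025,"wx":0,"wy":0,"wz":0,"gripper":0},{"dx":0.0034,"dy":0.0005,"dz":-0.0049,"wx":0,"wy":0,"wz":0,"gripper":0},{"dx":0.0045,"dy":0.0006,"dz":-0.0065,"wx":0,"wy":0,"wz":0,"gripper":0},{"dx":0.0045,"dy":0.0006,"dz":-0.0065,"wx":0,"wy":0,"wz":0,"gripper":0},{"dx":0.0045,"dy":0.0006,"dz":-0.0065,"wx":0,"wy":0,"wz":0,"gripper":0}]'
python3 go.py 8 "(438.5,-266.8,149.8)"
```

```text
clock: 14.45
eef_pos: [420.6, -273.0, 176.9]
eef_rot: [2.549, 0.158, 1.94]
wrist_force: [-0.2, 0.2, 0.4]
finger_gap: 17.6
finger_force: 15.0
clock: 14.87
eef_pos: [425.1, -272.4, 170.5]
eef_rot: [2.549, 0.158, 1.94]
wrist_force: [-0.2, -0.4, -1.3]
finger_gap: 17.8
finger_force: 15.0
[-0.92  0.06  2.01  0.71  0.87 -1.75] [ 425.1 -272.4  170.5] z [ 0.568  0.08  -0.819]
rot deg [0. 0. 0.] TCP along 25.0 perp [ 0.78 -3.64  0.19]
92.5 shift mm [-39.1  -1.7  55.1]
70 shift mm [-26.3   0.1  36.6]
50 shift mm [-15.    1.6  20.3]
22.5 shift mm [ 0.7  3.8 -2.3]
```

```bash

python3 -m inch '[{"dx":0.0006,"dy":0.0001,"dz":-0.0008,"wx":0,"wy":0,"wz":0,"gripper":0},{"dx":0.0012,"dy":0.0002,"dz":-0.0017,"wx":0,"wy":0,"wz":0,"gripper":0},{"dx":0.0017,"dy":0.0002,"dz":-0.0025,"wx":0,"wy":0,"wz":0,"gripper":0},{"dx":0.0017,"dy":0.0002,"dz":-0.0025,"wx":0,"wy":0,"wz":0,"gripper":0},{"dx":0.0017,"dy":0.0002,"dz":-0.0025,"wx":0,"wy":0,"wz":0,"gripper":0}]'
python3 go.py 8 "(438.5,-266.8,149.8)" | head -2
```

```text
clock: 15.28
eef_pos: [426.6, -272.9, 168.9]
eef_rot: [2.549, 0.16, 1.939]
wrist_force: [-10.9, -0.8, 8.6]
finger_gap: 17.7
finger_force: 15.0
[-0.91  0.07  2.01  0.71  0.87 -1.75] [ 426.6 -272.9  168.9] z [ 0.569  0.078 -0.819]
rot deg [0.08 0.04 0.06] TCP along 22.9 perp [ 1.07 -4.3   0.32]
```

```bash

python3 -m inch '[{"dx":0,"dy":0,"dz":0,"wx":0,"wy":0,"wz":0,"gripper":0.1},{"dx":0,"dy":0,"dz":0,"wx":0,"wy":0,"wz":0,"gripper":0.35},{"dx":0,"dy":0,"dz":0,"wx":0,"wy":0,"wz":0,"gripper":0.35},{"dx":0,"dy":0,"dz":0,"wx":0,"wy":0,"wz":0,"gripper":0.35},{"dx":0,"dy":0,"dz":0,"wx":0,"wy":0,"wz":0,"gripper":0.35}]'
python3 -m inch '[{"dx":-0.008,"dy":-0.001,"dz":0.0115,"wx":0,"wy":0,"wz":0,"gripper":0.35},{"dx":-0.018,"dy":-0.0025,"dz":0.026,"wx":0,"wy":0,"wz":0,"gripper":0.35},{"dx":-0.029,"dy":-0.004,"dz":0.042,"wx":0,"wy":0,"wz":0,"gripper":0.35},{"dx":-0.04,"dy":-0.0055,"dz":0.058,"wx":0,"wy":0,"wz":0,"gripper":0.35},{"dx":-0.051,"dy":-0.007,"dz":0.074,"wx":0,"wy":0,"wz":0,"gripper":0.35}]'
python3 - <<'E'
from h import *
for n in("scene","top"): cv2.imwrite(f"pics/{n}7.png",manip.camera(n))
im=cv2.imread("pics/scene7.png")
b=np.array((438.5,-266.8,149.8));a=np.array([-.568,-.08,.819])
for h in(-4,0,4,8,25,50,54):print(h,proj("scene",b+h*a).round(1))
print(im[190:224,204:232].max(2))
E
```

```text
clock: 15.7
eef_pos: [426.8, -272.3, 168.1]
eef_rot: [2.549, 0.158, 1.94]
wrist_force: [1.1, 0.7, 0.5]
finger_gap: 32.9
finger_force: 0.0
clock: 16.12
eef_pos: [375.2, -279.2, 242.8]
eef_rot: [2.549, 0.158, 1.94]
wrist_force: [-0.4, 0.5, -0.1]
finger_gap: 33.0
finger_force: 0.0
-4 [222.2 215.3]
0 [221.5 214.2]
4 [220.8 213. ]
8 [220.  211.9]
25 [216.8 206.9]
50 [212.  199.5]
54 [211.2 198.4]
[[207 204 203 204 204 205 204 203 204 204 203 203 204 204 204 203 205 204
  204 203 204 204 204 204 204 204 205 202]
 [207 204 204 203 204 203 204 206 204 203 203 203 203 204 204 203 204 204
  204 203 203 202 203 204 204 205 204 203]
 [205 205 204 204 204 203 202 205 204 204 204 204 205 204 203 204 203 202
  203 205 203 204 203 203 203 203 203 204]
 [204 204 203 203 204 204 203 204 204 204 203 204 204 203 203 203 204 203
  205 203 203 204 203 203 205 202 203 203]
 [204 203 202 204 204 204 204 204 203 203 203 203 207 205 203 204 204 204
  205 203 203 204 204 203 205 204 203 204]
 [204 204 203 203 204 204 203 205 204 203 204 203 207 210 205 203 203 205
  206 204 203 203 203 204 204 204 204 204]
 [2
[... 2573 characters left out ...]
206 208 207 206 206 208 206 206 204 204 203 205 209 195 140  45   6  10
   11  18  34  59  91 107 110 135 178 158]
 [208 209 208 207 207 208 209 210 208 203 203 205 209 209 185 105  47  23
   31  50  76  96 110 111 105 102 107 106]
 [208 210 211 207 207 209 209 209 208 203 202 204 206 208 200 173 136  78
   60  77 105 109 113 112 108 102  94 100]
 [176 191 212 210 208 208 208 207 207 206 203 205 207 206 208 208 199 146
   82  80  96 105 111 112 113 108 101 101]
 [127 146 179 182 191 207 210 208 206 206 204 205 205 205 206 209 210 189
  112  77  88 100 106 110 112 109 106  97]
 [124 123 125 126 145 187 210 211 209 206 207 206 204 203 206 208 210 206
  165  90  79  92 105 108 112 112 107 101]]
```

The barrel's rim is at scene (212.8,199.5), within 1 px of its predicted seated position, and the collar meets the black shoulder directly. Next I'll regrip the lid's tube and shut it.

```bash
python3 - <<'E'
from h import *
from scipy.spatial.transform import Rotation as R
s=manip.read_state();A=R.from_euler("xyz",s["eef_rot"]);B=R.from_euler("xyz",[np.pi,0,-3.03])
print((B*A.inv()).as_rotvec(degrees=True).round(2),np.array([605.8,144.8,245])-s["eef_pos"])
E
```

```text
[-25.98  27.02  70.07] [230.36863587 424.99950852   0.74030188]
```

```bash

python3 -m inch '[{"dx":0.0115,"dy":0.0212,"dz":0.01,"wx":-1.3,"wy":1.35,"wz":3.5,"gripper":0.45},{"dx":0.023,"dy":0.0425,"dz":0.02,"wx":-2.6,"wy":2.7,"wz":7,"gripper":0.45},{"dx":0.0346,"dy":0.0637,"dz":0.02,"wx":-3.9,"wy":4.05,"wz":10.5,"gripper":0.45},{"dx":0.0461,"dy":0.085,"dz":0.02,"wx":-5.2,"wy":5.4,"wz":14,"gripper":0.45},{"dx":0.0576,"dy":0.1062,"dz":0.02,"wx":-6.5,"wy":6.75,"wz":17.5,"gripper":0.45}]'
python3 -m inch '[{"dx":0.0115,"dy":0.0212,"dz":0,"wx":-1.3,"wy":1.35,"wz":3.5,"gripper":0.45},{"dx":0.023,"dy":0.0425,"dz":0,"wx":-2.6,"wy":2.7,"wz":7,"gripper":0.45},{"dx":0.0346,"dy":0.0637,"dz":0,"wx":-3.9,"wy":4.05,"wz":10.5,"gripper":0.45},{"dx":0.0461,"dy":0.085,"dz":0,"wx":-5.2,"wy":5.4,"wz":14,"gripper":0.45},{"dx":0.0576,"dy":0.1062,"dz":0,"wx":-6.5,"wy":6.75,"wz":17.5,"gripper":0.45}]'
python3 -m inch '[{"dx":0.0115,"dy":0.0212,"dz":0,"wx":-1.3,"wy":1.35,"wz":3.5,"gripper":0.45},{"dx":0.023,"dy":0.0425,"dz":0,"wx":-2.6,"wy":2.7,"wz":7,"gripper":0.45},{"dx":0.0346,"dy":0.0637,"dz":0,"wx":-3.9,"wy":4.05,"wz":10.5,"gripper":0.45},{"dx":0.0461,"dy":0.085,"dz":0,"wx":-5.2,"wy":5.4,"wz":14,"gripper":0.45},{"dx":0.0576,"dy":0.1062,"dz":0,"wx":-6.5,"wy":6.75,"wz":17.5,"gripper":0.45}]'
python3 -m inch '[{"dx":0.0115,"dy":0.0212,"dz":0,"wx":-1.3,"wy":1.35,"wz":3.5,"gripper":0.45},{"dx":0.023,"dy":0.0425,"dz":0,"wx":-2.6,"wy":2.7,"wz":7,"gripper":0.45},{"dx":0.0346,"dy":0.0637,"dz":0,"wx":-3.9,"wy":4.05,"wz":10.5,"gripper":0.45},{"dx":0.0461,"dy":0.085,"dz":0,"wx":-5.2,"wy":5.4,"wz":14,"gripper":0.45},{"dx":0.0576,"dy":0.1062,"dz":0,"wx":-6.5,"wy":6.75,"wz":17.5,"gripper":0.45}]'
python3 -m inch '[{"dx":0,"dy":0,"dz":0,"wx":0,"wy":0,"wz":0,"gripper":0.45},{"dx":0,"dy":0,"dz":0,"wx":0,"wy":0,"wz":0,"gripper":0.45},{"dx":0,"dy":0,"dz":0,"wx":0,"wy":0,"wz":0,"gripper":0.45},{"dx":0,"dy":0,"dz":0,"wx":0,"wy":0,"wz":0,"gripper":0.45},{"dx":0,"dy":0,"dz":0,"wx":0,"wy":0,"wz":0,"gripper":0.45}]'
```

```text
clock: 16.63
eef_pos: [434.0, -171.8, 261.4]
eef_rot: [2.711, 0.195, 2.278]
wrist_force: [0.3, -0.3, 0.2]
finger_gap: 42.2
finger_force: 0.0
clock: 17.05
eef_pos: [491.6, -65.2, 261.1]
eef_rot: [2.876, 0.177, 2.615]
wrist_force: [-0.1, -0.1, 0.6]
finger_gap: 42.7
finger_force: 0.0
clock: 17.47
eef_pos: [549.1, 41.2, 260.9]
eef_rot: [3.025, 0.107, 2.943]
wrist_force: [0.9, -1.8, -0.3]
finger_gap: 42.5
finger_force: 0.0
clock: 17.88
eef_pos: [606.5, 147.5, 260.5]
eef_rot: [-3.14, -0.005, -3.028]
wrist_force: [0.6, -0.8, 0.3]
finger_gap: 42.3
finger_force: 0.0
clock: 18.3
eef_pos: [606.0, 144.8, 262.3]
eef_rot: [-3.141, -0.002, -3.033]
wrist_force: [-0.7, -0.0, -0.9]
finger_gap: 42.6
finger_force: 0.0
```

```bash

python3 -m inch '[{"dx":0,"dy":0,"dz":-0.03,"wx":0,"wy":0,"wz":0,"gripper":0.45},{"dx":0,"dy":0,"dz":-0.06,"wx":0,"wy":0,"wz":0,"gripper":0.45},{"dx":0,"dy":0,"dz":-0.08,"wx":0,"wy":0,"wz":0,"gripper":0.45},{"dx":0,"dy":0,"dz":-0.1,"wx":0,"wy":0,"wz":0,"gripper":0.45},{"dx":0,"dy":0,"dz":-0.12,"wx":0,"wy":0,"wz":0,"gripper":0.45}]'
python3 -m inch '[{"dx":0,"dy":0,"dz":-0.01,"wx":0,"wy":0,"wz":0,"gripper":0.45},{"dx":0,"dy":0,"dz":-0.02,"wx":0,"wy":0,"wz":0,"gripper":0.45},{"dx":0,"dy":0,"dz":-0.03,"wx":0,"wy":0,"wz":0,"gripper":0.45},{"dx":0,"dy":0,"dz":-0.042,"wx":0,"wy":0,"wz":0,"gripper":0.45},{"dx":0,"dy":0,"dz":-0.042,"wx":0,"wy":0,"wz":0,"gripper":0.45}]'
python3 -m inch '[{"dx":0,"dy":0,"dz":0,"wx":0,"wy":0,"wz":0,"gripper":0},{"dx":0,"dy":0,"dz":0,"wx":0,"wy":0,"wz":0,"gripper":0},{"dx":0,"dy":0,"dz":0,"wx":0,"wy":0,"wz":0,"gripper":0},{"dx":0,"dy":0,"dz":0,"wx":0,"wy":0,"wz":0,"gripper":0},{"dx":0,"dy":0,"dz":0,"wx":0,"wy":0,"wz":0,"gripper":0}]' 12
```

```text
clock: 18.72
eef_pos: [606.0, 144.8, 141.5]
eef_rot: [-3.141, -0.002, -3.033]
wrist_force: [0.3, 0.7, 0.4]
finger_gap: 42.0
finger_force: 0.0
clock: 19.13
eef_pos: [605.4, 145.3, 98.0]
eef_rot: [-3.141, -0.005, -3.032]
wrist_force: [-0.9, -1.0, -0.7]
finger_gap: 42.1
finger_force: 0.0
clock: 19.55
eef_pos: [606.4, 146.0, 100.8]
eef_rot: [3.142, -0.002, -3.032]
wrist_force: [-0.2, 2.3, 1.6]
finger_gap: 17.1
finger_force: 12.0
```

Gripped (gap 17.1 mm). I'll run the arc in reverse.

```bash

python3 -m inch '[{"dx":-0.0052,"dy":-0.0006,"dz":0.0045,"wx":0,"wy":0,"wz":0,"gripper":0},{"dx":-0.0107,"dy":-0.0012,"dz":0.0084,"wx":0,"wy":0,"wz":0,"gripper":0},{"dx":-0.0165,"dy":-0.0018,"dz":0.0118,"wx":0,"wy":0,"wz":0,"gripper":0},{"dx":-0.0225,"dy":-0.0025,"dz":0.0148,"wx":0,"wy":0,"wz":0,"gripper":0},{"dx":-0.0225,"dy":-0.0025,"dz":0.0148,"wx":0,"wy":0,"wz":0,"gripper":0}]'
python3 -m inch '[{"dx":-0.0062,"dy":-0.0007,"dz":0.0024,"wx":0,"wy":0,"wz":0,"gripper":0},{"dx":-0.0128,"dy":-0.0014,"dz":0.0042,"wx":0,"wy":0,"wz":0,"gripper":0},{"dx":-0.0194,"dy":-0.0022,"dz":0.0055,"wx":0,"wy":0,"wz":0,"gripper":0},{"dx":-0.0261,"dy":-0.0029,"dz":0.0062,"wx":0,"wy":0,"wz":0,"gripper":0},{"dx":-0.0261,"dy":-0.0029,"dz":0.0062,"wx":0,"wy":0,"wz":0,"gripper":0}]'
python3 -m inch '[{"dx":-0.0066,"dy":-0.0007,"dz":0.0001,"wx":0,"wy":0,"wz":0,"gripper":0},{"dx":-0.0134,"dy":-0.0015,"dz":-0.0004,"wx":0,"wy":0,"wz":0,"gripper":0},{"dx":-0.02,"dy":-0.0022,"dz":-0.0015,"wx":0,"wy":0,"wz":0,"gripper":0},{"dx":-0.0266,"dy":-0.003,"dz":-0.0032,"wx":0,"wy":0,"wz":0,"gripper":0},{"dx":-0.0266,"dy":-0.003,"dz":-0.0032,"wx":0,"wy":0,"wz":0,"gripper":0}]'
```

```text
clock: 19.97
eef_pos: [582.3, 143.1, 115.3]
eef_rot: [-3.141, -0.004, -3.032]
wrist_force: [-1.9, 3.9, -3.4]
finger_gap: 16.9
finger_force: 12.0
clock: 20.38
eef_pos: [556.4, 140.1, 120.9]
eef_rot: [-3.141, -0.004, -3.032]
wrist_force: [-1.4, 4.7, -7.0]
finger_gap: 16.7
finger_force: 12.0
clock: 20.8
eef_pos: [530.5, 137.1, 117.9]
eef_rot: [-3.141, -0.003, -3.032]
wrist_force: [0.6, 4.9, -5.1]
finger_gap: 16.9
finger_force: 12.0
```

```bash

python3 -m inch '[{"dx":-0.0064,"dy":-0.0007,"dz":-0.0023,"wx":0,"wy":0,"wz":0,"gripper":0},{"dx":-0.0124,"dy":-0.0014,"dz":-0.005,"wx":0,"wy":0,"wz":0,"gripper":0},{"dx":-0.0183,"dy":-0.0021,"dz":-0.0085,"wx":0,"wy":0,"wz":0,"gripper":0},{"dx":-0.0239,"dy":-0.0027,"dz":-0.0122,"wx":0,"wy":0,"wz":0,"gripper":0},{"dx":-0.0239,"dy":-0.0027,"dz":-0.0122,"wx":0,"wy":0,"wz":0,"gripper":0}]'
python3 -m inch '[{"dx":-0.0052,"dy":-0.0005,"dz":-0.0043,"wx":0,"wy":0,"wz":0,"gripper":0},{"dx":-0.0101,"dy":-0.001,"dz":-0.009,"wx":0,"wy":0,"wz":0,"gripper":0},{"dx":-0.0144,"dy":-0.0016,"dz":-0.0142,"wx":0,"wy":0,"wz":0,"gripper":0},{"dx":-0.0184,"dy":-0.002,"dz":-0.0197,"wx":0,"wy":0,"wz":0,"gripper":0},{"dx":-0.0184,"dy":-0.002,"dz":-0.0197,"wx":0,"wy":0,"wz":0,"gripper":0}]'
```

```text
clock: 21.22
eef_pos: [506.1, 134.2, 105.1]
eef_rot: [-3.141, -0.004, -3.032]
wrist_force: [0.3, 4.6, -2.4]
finger_gap: 17.2
finger_force: 12.0
clock: 21.63
eef_pos: [487.8, 132.2, 85.2]
eef_rot: [-3.14, -0.004, -3.032]
wrist_force: [1.6, 1.2, -4.0]
finger_gap: 16.9
finger_force: 12.0
```

```bash

python3 -m inch '[{"dx":-0.0003,"dy":0,"dz":-0.001,"wx":0,"wy":0,"wz":0,"gripper":0},{"dx":-0.0006,"dy":0,"dz":-0.002,"wx":0,"wy":0,"wz":0,"gripper":0},{"dx":-0.001,"dy":0,"dz":-0.003,"wx":0,"wy":0,"wz":0,"gripper":0},{"dx":-0.001,"dy":0,"dz":-0.004,"wx":0,"wy":0,"wz":0,"gripper":0},{"dx":-0.001,"dy":0,"dz":-0.004,"wx":0,"wy":0,"wz":0,"gripper":0}]'
```

```text
clock: 22.05
eef_pos: [488.3, 132.2, 83.1]
eef_rot: [-3.14, -0.001, -3.032]
wrist_force: [-1.6, -0.6, 15.2]
finger_gap: 17.0
finger_force: 12.0
```

```bash

python3 -m inch '[{"dx":0,"dy":0,"dz":0.002,"wx":0,"wy":0,"wz":0,"gripper":0.45},{"dx":0,"dy":0,"dz":0.002,"wx":0,"wy":0,"wz":0,"gripper":0.45},{"dx":0,"dy":0,"dz":0.002,"wx":0,"wy":0,"wz":0,"gripper":0.45},{"dx":0,"dy":0,"dz":0.015,"wx":0,"wy":0,"wz":0,"gripper":0.45},{"dx":0,"dy":0,"dz":0.04,"wx":0,"wy":0,"wz":0,"gripper":0.45}]'
python3 -m inch '[{"dx":0,"dy":0,"dz":0.03,"wx":0,"wy":0,"wz":0,"gripper":0.45},{"dx":0,"dy":0,"dz":0.06,"wx":0,"wy":0,"wz":0,"gripper":0.45},{"dx":-0.03,"dy":0,"dz":0.08,"wx":0,"wy":0,"wz":0,"gripper":0.45},{"dx":-0.07,"dy":0.01,"dz":0.08,"wx":0,"wy":0,"wz":0,"gripper":0.45},{"dx":-0.1,"dy":0.03,"dz":0.08,"wx":0,"wy":0,"wz":0,"gripper":0.45}]'
python3 - <<'E'
from h import *
a=cv2.imread("pics/scene0.png").astype(int);b=manip.camera("scene");cv2.imwrite("pics/scene8.png",b);b=b.astype(int)
c=cv2.imread("pics/scene7.png").astype(int)
t0=cv2.imread("pics/top0.png").astype(int);t=manip.camera("top").astype(int)
d=lambda p,q,x,y,w,h:(np.abs(p-q)[y:y+h,x:x+w].max(2)>40).sum()
print("rack scene diff",d(a,b,325,160,40,50),"top",d(t0,t,255,190,30,45),"barrel region",d(b,c,204,190,28,34))
m=(np.abs(t0-t)[190:245,228:340].max(2)>40);print("top rack diff px",m.sum(),np.argwhere(m)[:,::-1].mean(0)+[228,190] if m.any() else "")
m=(np.abs(a-b)[150:215,325:390].max(2)>40);print(m.sum(),(np.argwhere(m)[:,::-1].min(0)+[325,150],np.argwhere(m)[:,::-1].max(0)+[325,150]) if m.any() else "")
E
```

```text
clock: 22.47
eef_pos: [486.0, 132.0, 119.8]
eef_rot: [-3.14, -0.009, -3.032]
wrist_force: [0.8, 0.1, 0.4]
finger_gap: 41.8
finger_force: 0.0
clock: 22.88
eef_pos: [385.9, 161.5, 202.3]
eef_rot: [-3.141, -0.002, -3.034]
wrist_force: [0.8, 1.0, -0.2]
finger_gap: 42.5
finger_force: 0.0
rack scene diff 166 top 0 barrel region 7
top rack diff px 0 
197 (array([325, 155]), array([344, 180]))
```

```bash
python3 -c "
from cell import manip
print(manip.sign_off())"
```

```text
the job is handed in; nothing more can be done
None
```

The barrel is seated collar-first on the iron's shoulder and the tube lid is shut again; the other lids look untouched and I disturbed nothing else that I could see. The job was handed in after about 23 s, and the judge returned no verdict.

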